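# Inspect a pool ball on the tilting chute

### The arm

A 7-joint arm with a two-finger parallel gripper is mounted at the origin on the work surface. World frame = base frame: x ahead of the robot, y to its left, z up, the work surface at z = 0. Lengths are in mm, angles in rad, forces in N, time in s.
With the tool pointing down it reaches from about 400 to 900 mm from the base axis. Payload 5.5 kg.
Tool frame: the origin (TCP) lies midway between the tips of the shut fingers; the grasp point (between the pads) lies 19 mm behind it; z points along the fingers, y is the direction in which the jaws open and shut (so a half turn about z gives the same grasp; the last joint's range is limited). The gripper opens to 92 mm and grips with 3 to 60 N. Pads are 19 mm wide; open, the fingers measure 130 mm over their backs; the gripper's body (75 mm by 190 mm) begins 47 mm behind the grasp point.
Start: joints at [-1.012, 0.501, -0.427, 1.55, 0.221, 1.138, -0.21], TCP at [189.44, 621.781, 226.729] pointing down, gripper open.
Joint ranges: [-2.88, 2.88], [-0.31, 2.03], [-1.54, 1.56], [0.2, 2.42], [-1.41, 4.55], [0.19, 2.02], [-2.57, 2.57]. Speed limits (rad/s): [2.57, 2.57, 3.14, 3.14, 3.14, 3.14, 3.14].

### API

Orientations are given as [roll, pitch, yaw] about the fixed x, y, z axes, in that order (R = Rz(yaw) Ry(pitch) Rx(roll)).
In Python, from workcell import observe, capture, camera_info, close_job gives the robot as it stands.
- The arm moves only by the tool servo_tool, never from a script. Its argument "series" is a list of rows, each a list of 3 entries, a list of its own where there are three numbers: the shift along the tool's x, y, z in m, then the turn, a rotation vector about the tool's x, y, z in degrees, then the opening, from -1 (shut) to 1 (fully open). A call has 1 to 20 rows; each row is the pose to reach, as a shift and turn from the pose commanded when the call began, along the tool's axes at that moment; what a row does not reach only later rows make up. A row lasts 1/10 s, in which the tool goes at most 50 mm and 8.59 degrees, less where a joint would pass 70% of its speed; a pose out of reach is approached as far as the arm can. A call with a gripper value outside its range is refused whole. The fingers move at their own pace and stop on an object; the grip force is fixed at half the most. Time passes only in rows, so rows that repeat a pose let the fingers close. It gives the time, the measured TCP pose, the force and the opening at its end, in the units of the state.
- observe(): the state, without advancing time (a new reading comes with each control period).
- capture(name): name is "side" or "top" or "wrist"; returns the picture (400x640x3 uint8, red, green, blue); there is no depth.
- camera_info(name): a dict with "intrinsics" (3x3 intrinsics, pixels), "extrinsics" (4x4, takes a point from camera to world coordinates). Camera axes: x right, y up, looking along -z (the intrinsics and any distortion apply to the point x, -y, -z); pixel columns grow to the right and rows downward; lengths in mm; the calibration is good to about 2 mm. A picture is of the moment at which its call begins: read the wrist's pose just before it. camera_info takes no time and is no camera call; for the wrist camera it gives the pose at the moment of the call.
- close_job(): hands the job in, once; it reports no verdict.
The state is a dict: "time": time; "joints": joint angles; "dq": joint speeds; "effort": joint torques, N m; "tcp_pos": TCP position; "ee_rot": TCP orientation; "ft_force": force on the tool from outside, world axes, zero at the start; "wrist_torque": the same for the moment, N m; "width": finger opening in mm.
Only numpy, scipy, OpenCV 4.12 (cv2) and the standard library are available. Lean on these libraries where they do the work, as an engineer would, in place of code of your own. Each camera call takes 0.05 s, during which the arm holds its last target. There are 200 camera calls.

### The job

Take the red handle of the hinged ball chute and tilt it so that the yellow pool ball rolls away from the stop and comes to rest directly under the ring lamp; keep it there, still, for at least four seconds so that it can be inspected. Then let it roll back to the stop at the handle end, lower the chute fully onto its rest and let go of it. Work gently - the ball must never run faster than 0.4 m/s nor the chute be dropped - move the ball only by tilting, without touching it, and leave everything else on the table alone.

Things in the scene. Friction and masses are not known exactly. Their poses are not given: they have to be found in the camera images.
- ball: Yellow pool ball with white spots, 57.2 mm in diameter, nominally 0.17 kg. Origin at its centre; its axes stay parallel to the chute's. Captive on the rails, it only rolls along them. Starts against the stop at the handle end. It gains about 6.4 m/s2 (6.0 to 6.8) per rad of the chute's slope, less a rolling resistance worth about 2 mrad; on a level chute it rolls on for long.
- chute (a joint): Tilt of the ball chute, rad. 0: down on its rest, sloping down to the handle by 0.08; 0.08: level; above: slopes down to the hinge; stop at 0.20. Falls back to 0 when let go. Wooden trough 84 mm wide, two steel rails in it, nominally 0.8 kg, 4 to 5 N to carry at the handle, hinge damping 0.3 N m s/rad. The ball's centre can run from 64 to 416 mm from the hinge axis, between felted stops.
- chute_grip (a point): Grip point in the red handle, an upright block 22 mm across the chute, 26 mm along it, 70 mm high, beyond the stop block at the free end. 20 mm below its top, 500 mm from the hinge axis along the chute, 50 mm above the rail axes; at rest about 115 mm above the table. Moves with the chute. x axis along the hinge axis, y along the rails to the hinge. The stop block, 37 mm off, is 10 mm lower.
- chute_hinge (a point): Middle of the chute's hinge axis (a brass pin, horizontal, square to the rails, between two wooden posts of the fixed stand), 105 mm above the table, at the end away from the handle and at the height of the rail axes; axes as for chute_grip.
- chute_home (a point): Place of the ball's centre when it touches the stop at the handle end: 416 mm from the hinge axis, 29 mm above the plane of the rail axes. Moves with the chute.
- lamp_center (a point): The mark: centre of the white ring of the ring lamp (86 mm across, tube 10 mm), 236 mm above the table, straight above the chute's middle line, 150 to 300 mm from the hinge axis. The ball's centre should rest straight below it. A thin post on a black foot beyond the chute carries it, fixed. The ball passes at least 25 mm below the ring.
- ball_tray: Wooden tray 90 x 360 x 35 mm with four places, three of them with a spare ball, at the far side of the table, fixed; to be left alone.
- spare0: Red spare ball, 57 mm, loose in the tray; origin at its centre. To be left alone.
- spare1: Blue spare ball, the same.
- spare2: Green spare ball, the same.
- chalk_a: Blue chalk cube 24 mm, loose, on the left; origin under its centre. To be left alone.
- chalk_b: Second blue chalk cube 24 mm, loose, on the left. To be left alone.
- mug: White mug, 80 mm wide, 95 mm high, on the left; origin under its centre. To be left alone.
- brush: Table brush lying at the far right of the chute. To be left alone.
- polish: White polish bottle, 60 mm wide, 170 mm high, on the left; origin under its centre. To be left alone.

How it is judged (in metres and radians):
On the way:
1. the ball is kept still under the ring lamp for 4 s (horizontal distance between ball and lamp_center below 0.02 m and linear speed of ball below 0.05 m/s and value of joint chute above 0.04 rad), for 4 s.
At the end, for the whole second after the job is handed in: After the ball has stayed within 20 mm (horizontally) of the ring lamp's centre at under 0.05 m/s for 4 s with the chute lifted off its rest: the ball lies within 10 mm of its place at the handle-end stop, at rest (under 0.03 m/s), the chute is down on its rest (joint under 0.012 rad) and let go (distance between ball and chute_home below 0.01 m and linear speed of ball below 0.03 m/s and value of joint chute below 0.012 rad and contact force between the fingers and chute below 0.2 N); the robot touches nothing.
It fails at once if the ball runs faster than 0.4 m/s (linear speed of ball above 0.4 m/s).
It fails at once if the chute is dropped (falls faster than 0.6 rad/s) (velocity of joint chute below -0.6 rad/s).
It fails at once if the robot touches the ball (contact force between any of the fingers, the arm and ball above 0.5 N).
It fails at once if something else on the table is moved (distance of any of chalk_a, chalk_b, mug, brush, polish, spare0, spare1, spare2 from where it was at the start of the episode above 0.025 m).
It fails at once if the ring lamp or the ball tray is struck (contact force between any of the fingers, the arm and lamp above 5 N or contact force between any of the fingers, the arm and ball_tray above 5 N).
It also fails if it takes over 64 s, if anything falls off the work surface, if the arm or the gripper's body presses on something with over 40 N, if the wrist force passes 120 N, or if a joint passes its speed limit or range.

## Working session

There is one attempt and no reset: what is moved stays moved. The work goes in short steps, Python scripts to look and compute and a tool call to move; the robot and the scene stay as the last step left them, time stands still between calls to the robot, and variables do not carry over. Pictures are saved under pics/ and viewed, about 8 in all and at most 12, crops included, and the job is handed in when it is done.

Besides the shell and the picture viewer there is one more tool, called after "Call:" as a command line: name --argument value ..., lists and objects as JSON in quotes. servo_tool: Moves the arm, as the interface text tells. Its arguments: {"type":"object","properties":{"series":{"type":"array","items":{"type":"array"}}},"required":["series"]}

```bash
mkdir -p pics; ls
python3 - <<'E'
from workcell import *
import cv2,json
s=observe();print(s)
for n in("side","top"):
    im=capture(n);cv2.imwrite(f"pics/{n}0.png",im[:,:,::-1]);c=camera_info(n);print(n,c)
a=cv2.imread("pics/side0.png");b=cv2.imread("pics/top0.png")
E
```

```text
pics
{'time': 0.0, 'joints': array([-1.01181336,  0.50181237, -0.42678719,  1.55144625,  0.22080279,
        1.13829498, -0.21031511]), 'dq': array([ 0.00089872,  0.00167851, -0.00022626,  0.00127456,  0.00044295,
        0.00034678,  0.00113235]), 'effort': array([ 9.28313129e-04, -5.66600418e+01, -5.81616461e+00, -2.79110259e+01,
       -6.87547890e-02,  3.09494685e-02,  2.01443436e-04]), 'tcp_pos': array([189.31141789, 621.09458713, 225.70180365]), 'ee_rot': array([-3.13968834e+00, -5.39978153e-05,  2.84584628e+00]), 'ft_force': array([ 0.12931748,  0.3047799 , -0.47214173]), 'wrist_torque': array([ 0.00749895,  0.01719564, -0.02075112]), 'width': 91.68353648575577}
side {'intrinsics': array([[506.47599536,   0.        , 323.88322562],
       [  0.        , 506.47599536, 201.58077654],
       [  0.        ,   0.        ,   1.        ]]), 'extrinsics': array([[-9.97240071e-01,  5.06347853e-02, -5.42988039e-02,
         4.86867864e+02],
       [-7.42086924e-02, -6.57088243e-01,  7.50152059e-01,
         1.11851098e+03],
       [ 2.30468278e-03,  7.52111135e-01,  6.59032267e-01,
         1.03563768e+03],
       [ 0.00000000e+00,  0.00000000e+00,  0.00000000e+00,
         1.00000000e+00]])}
top {'intrinsics': array([[457.60355851,   0.        , 314.33719827],
       [  0.        , 457.60355851, 199.67461419],
       [  0.        ,   0.        ,   1.        ]]), 'extrinsics': array([[ 2.31453447e-02,  9.85943315e-01, -1.65469249e-01,
         3.51973169e+02],
       [-9.99380917e-01,  2.72048336e-02,  2.23087255e-02,
         1.34682105e+02],
       [ 2.64967022e-02,  1.64850467e-01,  9.85962600e-01,
         1.30264986e+03],
       [ 0.00000000e+00,  0.00000000e+00,  0.00000000e+00,
         1.00000000e+00]])}
```

View pics/top0.png

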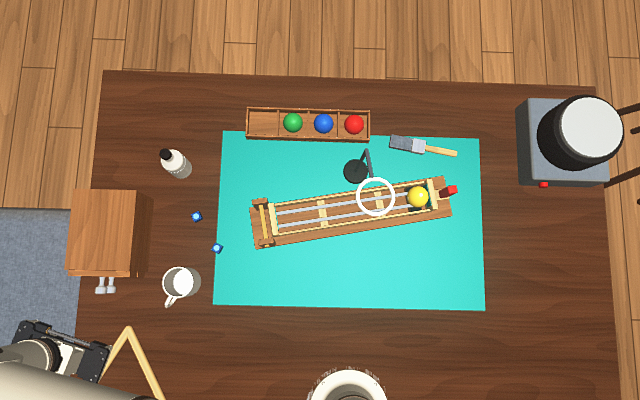

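View pics/side0.png

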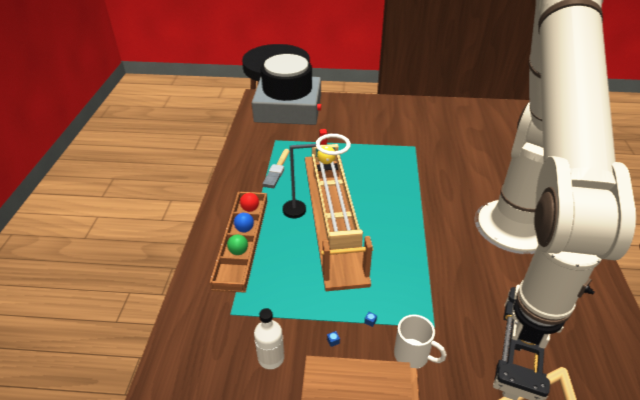

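Top view: handle (452,190), ball (418,197), ring (376,197), hinge near (264,224). Side view: handle (323,134), ring (333,145), ball (327,153). Next I triangulate these from both views.

```bash
cat > h.py <<'E'
import numpy as np,cv2
from workcell import *
def ray(c,p):
    K,E=c["intrinsics"],c["extrinsics"]; q=np.linalg.inv(K)@[p[0],p[1],1]
    d=E[:3,:3]@[q[0],-q[1],-q[2]]; return E[:3,3],d/np.linalg.norm(d)
def plane(c,p,z):
    o,d=ray(c,p); return o+d*(z-o[2])/d[2]
def tri(cs,ps):
    A=np.zeros((3,3));b=np.zeros(3);R=[ray(c,p) for c,p in zip(cs,ps)]
    for o,d in R: M=np.eye(3)-np.outer(d,d);A+=M;b+=M@o
    X=np.linalg.solve(A,b); return X,[np.linalg.norm(np.cross(X-o,d)) for o,d in R]
def proj(c,X):
    K,E=c["intrinsics"],c["extrinsics"]; q=E[:3,:3].T@(np.asarray(X)-E[:3,3]); p=K@[q[0],-q[1],-q[2]]; return p[:2]/p[2]
def mask(im,col,roi=None):
    h=cv2.cvtColor(im,cv2.COLOR_RGB2HSV);H,S,V=cv2.split(h)
    m={"red":((H<8)|(H>172))&(S>170)&(V>90),"yellow":(H>22)&(H<33)&(S>150)&(V>130),"white":(S<40)&(V>200)}[col]
    m=m.astype(np.uint8)
    if roi: z=np.zeros_like(m);x0,y0,x1,y1=roi;z[y0:y1,x0:x1]=1;m*=z
    return m
def big(m):
    cs,_=cv2.findContours(m,cv2.RETR_EXTERNAL,cv2.CHAIN_APPROX_NONE);return max(cs,key=cv2.contourArea)
E
python3 - <<'E'
from h import *
roi={"top":dict(red=(440,178,465,205),yellow=(400,180,436,215),white=(350,170,402,222)),"side":dict(red=(315,125,332,147),yellow=(310,140,345,172),white=(310,130,355,158))}
C={};P={}
for n in("side","top"):
    im=cv2.imread(f"pics/{n}0.png")[:,:,::-1].copy();C[n]=camera_info(n);P[n]={}
    for col in roi[n]:
        c=big(mask(im,col,roi[n][col]))
        if col=="white": e=cv2.fitEllipse(cv2.convexHull(c)); P[n][col]=e[0];ex=e[1]
        elif col=="yellow": P[n][col],ex=cv2.minEnclosingCircle(c)
        else: P[n][col]=c[:,0].mean(0);ex=cv2.boundingRect(c)
        print(n,col,P[n][col],ex,cv2.contourArea(c))
X={}
for col in("red","yellow","white"):
    X[col],r=tri([C["top"],C["side"]],[P["top"][col],P["side"][col]]);print(col,X[col].round(1),r)
d=(X["white"]-X["red"])[:2];L=np.linalg.norm(d);d/=L;print("dir",d,np.degrees(np.arctan2(d[1],d[0])),L,"ball off",(X["yellow"]-X["red"])[:2]@d,np.cross(d,(X["yellow"]-X["red"])[:2]))
t=cv2.imread("pics/top0.png")[150:260,230:480];s=cv2.imread("pics/side0.png")[115:295,230:400]
t=cv2.resize(t,None,fx=3,fy=3,interpolation=2);s=cv2.resize(s,None,fx=1.5,fy=1.5)
o=np.zeros((600,750,3),np.uint8);o[:330]=t;o[330:600,:255]=s
z=cv2.resize(cv2.imread("pics/side0.png")[120:180,300:360],None,fx=4.5,fy=4.5,interpolation=2);o[330:600,300:570]=z
cv2.imwrite("pics/c1.png",o)
E
```

```text
side red [322.25       131.45833333] (319, 128, 9, 8) 38.0
side yellow (325.1363525390625, 154.90908813476562) 8.136982917785645 60.5
side white (332.7904052734375, 143.51695251464844) (19.94474220275879, 34.56916809082031) 508.0
top red [451.46666667 189.9       ] (447, 185, 10, 11) 60.0
top yellow (417.51513671875, 196.39393615722656) 10.60724925994873 307.5
top white (375.1880798339844, 198.4492645263672) (41.62677001953125, 57.21775436401367) 1230.5
red [ 588.5 -252.3  130.1] [np.float64(3.672076555144958), np.float64(3.672076555145307)]
yellow [ 573.8 -170.3   97.6] [np.float64(2.9442838482638924), np.float64(2.944283848264175)]
white [542.1 -34.3 236.1] [np.float64(4.17904434966637), np.float64(4.179044349666623)]
dir [-0.20795425  0.97813855] 102.00249277782727 222.95715010874517 ball off 83.26528262426979 -2.6761251609578594<stdin>:15: DeprecationWarning: Arrays of 2-dimensional vectors are deprecated. Use arrays of 3-dimensional vectors instead. (deprecated in NumPy 2.0)
```

View pics/c1.png

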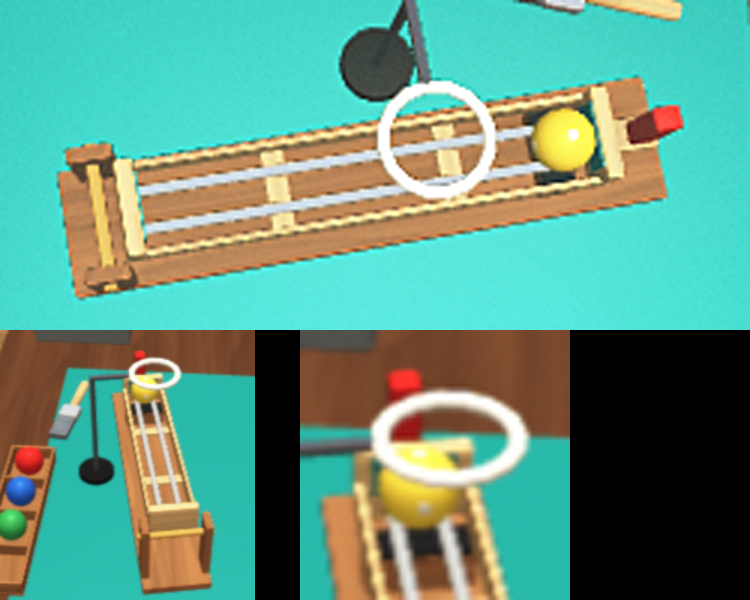

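Crop: the ring's true top-view centre is about (375.2,196.2), since the ellipse fit caught some rail pixels. Handle top face is at (452.3,189.7) in top and (322.7,130.2) in side. Ball is at (326.2,154.8) in side, and the brass pin's middle at (262.7,222) in top. I'll redo the triangulation with these.

Run:
```python
from h import *
T,S=camera_info("top"),camera_info("side")
im=cv2.imread("pics/top0.png");roi=im[170:222,350:402]
g=roi.min(2);m=(g>215).astype(np.uint8);c=big(m);print("ring",cv2.minEnclosingCircle(c),cv2.boundingRect(c))
ring=tri([T,S],[(375.2,196.2),(332.8,143.5)]);ball=tri([T,S],[(417.5,196.4),(326.2,154.8)]);hd=tri([T,S],[(452.3,189.7),(322.7,130.2)])
for n,x in zip(("ring","ball","handle"),(ring,ball,hd)):print(n,x[0].round(1),x[1][0].round(2))
for n,p,z in(("ring",(375.2,196.2),236),("ball",(417.5,196.4),100.7),("handle top",(452.3,189.7),135),("hinge",(262.7,222),105)):
    print(n,plane(T,p,z).round(1))
h=plane(T,(262.7,222),105)[:2];k=plane(T,(452.3,189.7),135)[:2];d=h-k;print("hinge-handle",np.linalg.norm(d),np.degrees(np.arctan2(d[1],d[0])))
u=d/np.linalg.norm(d)
for n,p,z in(("ring",(375.2,196.2),236),("ball",(417.5,196.4),100.7)):
    x=plane(T,p,z)[:2]-h; print(n,"along",-x@u,"lat",u[0]*x[1]-u[1]*x[0])
```

```text
ring ((25.448453903198242, 26.211339950561523), 20.13465690612793) (6, 7, 40, 39)
ring [544.7 -33.9 237. ] 1.52
ball [ 571.9 -169.7   99. ] 1.38
handle [ 587.6 -253.   134.6] 3.13
ring [543.3 -33.8 236. ]
ball [ 570.2 -169.1  100.7]
handle top [ 584.4 -252.4  135. ]
hinge [489.8 241.8 105. ]
hinge-handle 503.13117252491855 100.83218163203678
ring along 280.74899619969653 lat -0.7672387470590536
ball along 418.6866086446781 lat -1.757768741072951
```

Heights match the text: ring 236–237, ball 99 and handle top 135. The hinge–handle distance is 503 mm, the lamp is about 280.5 mm from the hinge and the chute heading is about 100.8°. I'm lifting now and heading over.

Call:
servo_tool --series '[[[0,0,-0.04],[0,0,0],1],[[0,0,-0.08],[0,0,0],1],[[0,0,-0.105],[0,0,0],1],[[-0.03,-0.034,-0.105],[0,0,3],1],[[-0.06,-0.068,-0.105],[0,0,6],1],[[-0.09,-0.102,-0.105],[0,0,9],1],[[-0.12,-0.136,-0.105],[0,0,12],1],[[-0.15,-0.17,-0.105],[0,0,15],1],[[-0.18,-0.205,-0.105],[0,0,18],1],[[-0.21,-0.24,-0.105],[0,0,21],1],[[-0.24,-0.273,-0.105],[0,0,24],1],[[-0.27,-0.308,-0.105],[0,0,27],1],[[-0.3,-0.342,-0.105],[0,0,30],1],[[-0.33,-0.376,-0.105],[0,0,33],1],[[-0.36,-0.41,-0.105],[0,0,36],1],[[-0.39,-0.444,-0.105],[0,0,39],1],[[-0.42,-0.478,-0.105],[0,0,42],1],[[-0.45,-0.513,-0.105],[0,0,45],1],[[-0.48,-0.547,-0.105],[0,0,48],1],[[-0.48,-0.547,-0.105],[0,0,48],1]]'

```text
time: 2.1
tcp_pos: [490.2, -48.4, 331.4]
ee_rot: [-3.14, 0.003, 1.997]
ft_force: [-0.2, 0.4, 0.2]
width: 91.9
```

```bash
cat >> h.py <<'E'
from scipy.spatial.transform import Rotation as Ro
def to(target,yaw_deg,s=None):
    s=s or observe();R=Ro.from_euler("xyz",s["ee_rot"]);Rt=Ro.from_euler("xyz",[180,0,yaw_deg],degrees=True)
    print("t",round(s["time"],2),"pos",s["tcp_pos"].round(1),"rot",s["ee_rot"].round(3),"j",s["joints"].round(2),"F",s["ft_force"].round(1),"w",round(s["width"],1))
    print("shift m",(R.inv().apply(np.array(target)-s["tcp_pos"])/1000).round(4),"turn",(R.inv()*Rt).as_rotvec(degrees=True).round(2))
E
python3 -c "
from h import *
to([584,-251,250],100.8)"
```

```text
t 2.1 pos [490.2 -48.4 331.4] rot [-3.140e+00  3.000e-03  1.997e+00] j [-0.14  0.09  0.2   1.82 -0.02  1.23  0.49] F [-0.2  0.4  0.2] w 91.9
shift m [-0.223   0.0017  0.0821] turn [-0.04  0.18 13.63]
```

Call:
servo_tool --series '[[[-0.045,0,0],[0,0,3],1],[[-0.09,0,0],[0,0,6],1],[[-0.135,0.001,0],[0,0,9],1],[[-0.18,0.001,0],[0,0,12],1],[[-0.21,0.002,0.02],[0,0.2,13.6],1],[[-0.223,0.002,0.05],[0,0.2,13.6],1],[[-0.223,0.002,0.082],[0,0.2,13.6],1],[[-0.223,0.002,0.082],[0,0.2,13.6],1],[[-0.223,0.002,0.082],[0,0.2,13.6],1]]'

```text
time: 3.0
tcp_pos: [585.1, -241.6, 249.4]
ee_rot: [-3.14, -0.005, 1.772]
ft_force: [0.6, -0.0, 0.8]
width: 91.8
```

Run:
```python
from h import *
to([584,-251,113],100.8)
c=camera_info("wrist");print(c["extrinsics"][:3].round(3).tolist(),c["intrinsics"][0])
im=capture("wrist");m=mask(im,"red");k=big(m);print(cv2.boundingRect(k),cv2.minAreaRect(k),cv2.contourArea(k))
print("pred top",proj(c,[585,-252.4,135]))
o=im[:,:,::-1].copy();cv2.drawContours(o,[k],-1,(255,0,0),1);cv2.imwrite("pics/w1.png",o)
t=capture("top");cv2.imwrite("pics/t1.png",t[:,:,::-1])
```

```text
t 3.0 pos [ 585.1 -241.6  249.4] rot [-3.14  -0.005  1.772] j [ 0.11  0.43  0.33  1.59 -0.15  1.15  0.67] F [ 0.6 -0.   0.8] w 91.8
shift m [-0.0096 -0.0027  0.1364] turn [-0.12 -0.27  0.7 ]
[[0.98, -0.195, -0.046, 572.571], [0.2, 0.951, 0.237, -176.916], [-0.002, -0.242, 0.97, 407.879]] [310.62995502   0.         317.80170211]
(521, 0, 61, 24) ((551.0, 11.5), (23.0, 60.0), 90.0) 977.0
pred top [315.22393526 203.56540305]
```

View pics/w1.png

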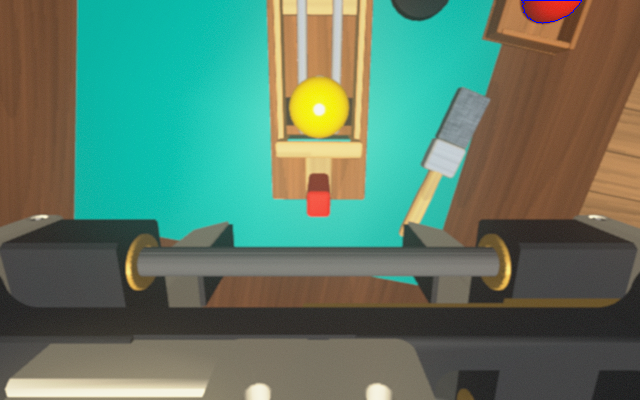

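The wrist view shows the handle's top face centred at (318,202.5), against a predicted (315.2,203.6). That puts it about 2.4 mm further in +x, near x≈587, which agrees with the side view. The brush handle ends near (405,235), clear of the fingers.

```bash
cat >> h.py <<'E'
PSI=100.8
def tot(target,tilt,s=None):
    s=s or observe();R=Ro.from_euler("xyz",s["ee_rot"]);Rt=Ro.from_euler("xyz",[180,0,PSI],degrees=True)*Ro.from_rotvec([0,tilt,0])
    print("t",round(s["time"],2),"pos",s["tcp_pos"].round(1),"rot",s["ee_rot"].round(4),"F",s["ft_force"].round(1),"w",round(s["width"],1))
    print("shift m",(R.inv().apply(np.array(target)-s["tcp_pos"])/1000).round(4),"turn",(R.inv()*Rt).as_rotvec(degrees=True).round(2))
E
python3 - <<'E'
from h import *
c=camera_info("wrist");print(plane(c,(318,202.5),135).round(1))
tot([585.9,-249.3,150],.08);tot([585.9,-249.3,96],.08)
E
```

```text
[ 589.3 -252.4  135. ]
t 3.1 pos [ 586.5 -242.2  251.7] rot [ 3.1395e+00 -2.4000e-03  1.7718e+00] F [ 0.8 -0.8  0.5] w 91.5
shift m [-0.007  -0.0022  0.1017] turn [0.09 4.45 0.72]
t 3.1 pos [ 586.5 -242.2  251.7] rot [ 3.1395e+00 -2.4000e-03  1.7718e+00] F [ 0.8 -0.8  0.5] w 91.5
shift m [-0.0072 -0.0024  0.1557] turn [0.09 4.45 0.72]
```

Call:
servo_tool --series '[[[-0.007,-0.001,0.03],[0,2.0,0.7],1],[[-0.007,-0.001,0.06],[0,4.4,0.7],1],[[-0.007,-0.001,0.09],[0,4.4,0.7],1],[[-0.007,-0.001,0.115],[0,4.4,0.7],1],[[-0.007,-0.001,0.135],[0,4.4,0.7],1],[[-0.007,-0.001,0.148],[0,4.4,0.7],1],[[-0.007,-0.001,0.156],[0,4.4,0.7],1],[[-0.007,-0.001,0.156],[0,4.4,0.7],1],[[-0.007,-0.001,0.156],[0,4.4,0.7],1]]'

```text
time: 4.0
tcp_pos: [586.5, -249.4, 94.9]
ee_rot: [3.141, -0.079, 1.759]
ft_force: [0.0, -0.4, -0.3]
width: 91.8
```

Run:
```python
from h import *
tot([585.9,-249.3,96],.08)
im=capture("wrist");tot([585.9,-249.3,96],.08);cv2.imwrite("pics/w2.png",im[:,:,::-1])
```

```text
t 4.0 pos [ 586.5 -249.4   94.9] rot [ 3.1409 -0.0793  1.7587] F [ 0.  -0.4 -0.3] w 91.8
shift m [ 0.0003 -0.0006 -0.0011] turn [ 0.04  0.04 -0.03]
t 4.05 pos [ 586.6 -249.5   95.1] rot [ 3.1406 -0.0791  1.7587] F [-0.1 -0.8 -0.8] w 91.8
shift m [ 0.0004 -0.0007 -0.0009] turn [ 0.06  0.05 -0.03]
```

View pics/w2.png

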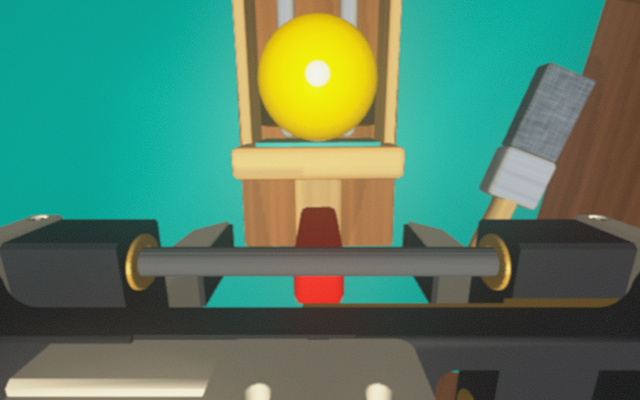

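The handle is centred between the fingers (px 319 against 318), so I close the gripper.

Call:
servo_tool --series '[[[0,0,0],[0,0,0],0.4],[[0,0,0],[0,0,0],0],[[0,0,0],[0,0,0],-0.3],[[0,0,0],[0,0,0],-0.6],[[0,0,0],[0,0,0],-1],[[0,0,0],[0,0,0],-1],[[0,0,0],[0,0,0],-1],[[0,0,0],[0,0,0],-1]]'

```text
time: 4.85
tcp_pos: [585.6, -249.1, 93.6]
ee_rot: [-3.141, -0.08, 1.758]
ft_force: [0.3, -0.7, -0.2]
width: 32.3
```

Run:
```python
from h import *
tot([585.9,-249.3,96],.08);t=capture("top");cv2.imwrite("pics/t2.png",t[:,:,::-1])
m=mask(t,"yellow",(280,170,440,240));c=big(m);print(cv2.minEnclosingCircle(c),cv2.boundingRect(c),cv2.contourArea(c))
w=capture("wrist");c=big(mask(w,"yellow",(220,0,420,145)));print("w",cv2.minEnclosingCircle(c),cv2.boundingRect(c))
C=camera_info("wrist");h=np.array([489.8,241.8]);u=np.array([.1879,-.9822])
for s in(416,380,340,300,280):
  a=h+u*s; print(s,proj(C,[a[0],a[1],105-.08*s+29]).round(1))
```

```text
t 4.85 pos [ 585.6 -249.1   93.6] rot [-3.1405 -0.0803  1.7584] F [ 0.3 -0.7 -0.2] w 32.3
shift m [-0.0001  0.0002 -0.0024] turn [-0.06 -0.02 -0.05]
((417.7193298339844, 196.2918243408203), 10.421713829040527) (408, 186, 21, 21) 302.5
w ((318.5, 77.0), 64.22821044921875) (259, 13, 121, 128)
416 [313.2  77.3]
380 [312.8  -8.1]
340 [ 312.4 -116.5]
300 [ 311.9 -242.8]
280 [ 311.6 -314.1]
```

Call:
servo_tool --series '[[[0,0,0],[0,0,0],-1],[[0,0,0],[0,0,0],-1],[[0,0,0],[0,0,0],-1],[[0,0,0],[0,0,0],-1],[[0,0,0],[0,0,0],-1],[[0.0003,0,-0.005],[0,-0.57,0],-1],[[0.0007,0,-0.01],[0,-1.15,0],-1],[[0.001,0,-0.015],[0,-1.72,0],-1],[[0.0016,0,-0.02],[0,-2.29,0],-1],[[0.0022,0,-0.025],[0,-2.86,0],-1],[[0.0028,0,-0.03],[0,-3.44,0],-1],[[0.0028,0,-0.03],[0,-3.44,0],-1],[[0.0028,0,-0.03],[0,-3.44,0],-1]]'

```text
time: 6.25
tcp_pos: [586.7, -248.6, 123.8]
ee_rot: [3.141, -0.019, 1.759]
ft_force: [5.8, -1.3, -5.8]
width: 22.1
```

```bash
cat >> h.py <<'E'
def ball(phi,n=1,save=None):
    "ball along-distance from hinge (horizontal), from the top camera, and its offset to the lamp"
    T=camera_info("top");h=np.array([489.8,241.8]);u=np.array([.1879,-.9822]);out=[]
    for i in range(n):
        t0=observe()["time"];t=capture("top");m=mask(t,"yellow",(270,165,445,245))
        c=np.vstack([k for k in cv2.findContours(m,0,1)[0] if cv2.contourArea(k)>15]);p,r=cv2.minEnclosingCircle(c)
        X=plane(T,p,134);
        for _ in range(4): s=(X[:2]-h)@u; X=plane(T,p,134+s*np.sin(phi))
        L=np.array([543.3,-33.8]);out.append((t0,s,(X[:2]-L)@u));print("t %.2f s %.1f dLamp %.1f r %.1f px %.1f,%.1f"%(*out[-1],r,*p))
    if save: cv2.imwrite(save,t[:,:,::-1])
    return np.array(out)
def st(n=1):
    s=observe();R=Ro.from_euler("xyz",s["ee_rot"]).as_matrix();tilt=np.arcsin(np.clip(-R[2,0],-1,1))
    z=s["tcp_pos"][2];from_z=(z-105-31)/500
    print("t %.2f z %.2f phi(z) %.4f phi(rot) %.4f w %.1f F %s"%(s["time"],z,from_z,-np.arcsin(R[:2,2]@[np.cos(np.radians(PSI)),np.sin(np.radians(PSI))]),s["width"],s["ft_force"].round(1)));return s
E
python3 - <<'E'
from h import *
st();ball(-.02,2,"pics/t3.png");st()
E
```

```text
t 6.25 z 123.77 phi(z) -0.0245 phi(rot) -0.0193 w 22.1 F [ 5.8 -1.3 -5.8]
t 6.25 s 418.6 dLamp 137.9 r 10.7 px 419.8,194.7
t 6.30 s 418.7 dLamp 137.9 r 10.8 px 419.8,194.5
t 6.35 z 123.62 phi(z) -0.0248 phi(rot) -0.0195 w 21.8 F [ 6.7  0.9 -6.8]
```

Gripped at 22 mm, carrying about 6–7 N, and the ball is still at the stop, 138 mm from the lamp. Now a gentle positive tilt.

Call:
servo_tool --series '[[[0.0003,0,-0.0044],[0,-0.5,0],-1],[[0.0006,0,-0.0088],[0,-1.0,0],-1],[[0.001,0,-0.0131],[0,-1.5,0],-1],[[0.0014,0,-0.0175],[0,-2.0,0],-1],[[0.0014,0,-0.0175],[0,-2.0,0],-1],[[0.0014,0,-0.0175],[0,-2.0,0],-1],[[0.0014,0,-0.0175],[0,-2.0,0],-1],[[0.0014,0,-0.0175],[0,-2.0,0],-1],[[0.0014,0,-0.0175],[0,-2.0,0],-1],[[0.0014,0,-0.0175],[0,-2.0,0],-1],[[0.0014,0,-0.0175],[0,-2.0,0],-1]]'

```text
time: 7.45
tcp_pos: [586.5, -247.7, 141.1]
ee_rot: [3.141, 0.015, 1.759]
ft_force: [6.2, -1.7, -5.2]
width: 22.0
```

Run:
```python
from h import *
st();b=ball(.015,3);st();print("v",np.polyfit(b[:,0],b[:,1],1)[0])
```

```text
t 7.45 z 141.08 phi(z) 0.0102 phi(rot) 0.0153 w 22.0 F [ 6.2 -1.7 -5.2]
t 7.45 s 377.6 dLamp 96.9 r 10.7 px 405.8,196.1
t 7.50 s 372.7 dLamp 91.9 r 10.7 px 403.9,196.5
t 7.55 s 367.8 dLamp 87.1 r 10.6 px 402.1,196.8
t 7.60 z 141.09 phi(z) 0.0102 phi(rot) 0.0153 w 21.5 F [ 6.1 -1.7 -5.4]
v -98.40632061417872
```

Call:
servo_tool --series '[[[-0.0003,0,0.007],[0,0.8,0],-1],[[-0.0007,0,0.014],[0,1.6,0],-1],[[-0.0007,0,0.014],[0,1.6,0],-1],[[-0.0007,0,0.014],[0,1.6,0],-1],[[-0.0007,0,0.014],[0,1.6,0],-1],[[-0.0007,0,0.014],[0,1.6,0],-1]]'

```text
time: 8.2
tcp_pos: [586.7, -248.5, 126.8]
ee_rot: [3.141, -0.013, 1.759]
ft_force: [6.8, -0.9, -4.3]
width: 21.8
```

Run:
```python
from h import *
st();b=ball(-.012,3);st();print("v",np.polyfit(b[:,0],b[:,1],1)[0])
```

```text
t 8.20 z 126.82 phi(z) -0.0184 phi(rot) -0.0132 w 21.8 F [ 6.8 -0.9 -4.3]
t 8.20 s 305.4 dLamp 24.7 r 10.6 px 378.0,201.3
t 8.25 s 303.1 dLamp 22.3 r 10.5 px 377.1,201.4
t 8.30 s 301.5 dLamp 20.8 r 10.6 px 376.5,201.4
t 8.35 z 126.86 phi(z) -0.0183 phi(rot) -0.0132 w 22.1 F [ 7.6 -1.6 -4.8]
v -38.78961088931061
```

Call:
servo_tool --series '[[[0.0004,0,-0.007],[0,-0.8,0],-1],[[0.0004,0,-0.007],[0,-0.8,0],-1],[[0.0004,0,-0.007],[0,-0.8,0],-1],[[0.0004,0,-0.007],[0,-0.8,0],-1]]'

```text
time: 8.75
tcp_pos: [586.6, -248.2, 133.9]
ee_rot: [3.141, 0.001, 1.759]
ft_force: [7.2, -0.6, -4.8]
width: 22.0
```

Run:
```python
from h import *
st();b=ball(0,4,"pics/t4.png");st();print("v",np.polyfit(b[:,0],b[:,1],1)[0])
```

```text
t 8.75 z 133.95 phi(z) -0.0041 phi(rot) 0.0008 w 22.0 F [ 7.2 -0.6 -4.8]
t 8.75 s 292.9 dLamp 12.2 r 10.8 px 373.6,202.2
t 8.80 s 293.0 dLamp 12.2 r 10.7 px 373.5,201.8
t 8.85 s 292.6 dLamp 11.8 r 10.7 px 373.3,201.7
t 8.90 s 291.5 dLamp 10.8 r 10.6 px 373.0,202.0
t 8.95 z 133.90 phi(z) -0.0042 phi(rot) 0.0007 w 21.9 F [ 7.2 -0.3 -4.3]
v -9.140378336682293
```

Call:
servo_tool --series '[[[0.0001,0,-0.0015],[0,-0.17,0],-1],[[0.0001,0,-0.0015],[0,-0.17,0],-1],[[0.0001,0,-0.0015],[0,-0.17,0],-1],[[0,0,0],[0,0,0],-1],[[0,0,0],[0,0,0],-1]]'

```text
time: 9.45
tcp_pos: [586.6, -248.2, 133.8]
ee_rot: [3.141, 0.001, 1.759]
ft_force: [7.0, -0.6, -5.3]
width: 21.8
```

Run:
```python
from h import *
st();b=ball(0,4,"pics/t5.png");st();print("v",np.polyfit(b[:,0],b[:,1],1)[0])
T=camera_info("top");print("lamp at ball height px",proj(T,[543.3,-33.8,134]))
im=cv2.imread("pics/t5.png")[150:250,325:425];cv2.imwrite("pics/t5c.png",cv2.resize(im,None,fx=5,fy=5,interpolation=2))
```

```text
t 9.45 z 133.77 phi(z) -0.0045 phi(rot) 0.0005 w 21.8 F [ 7.  -0.6 -5.3]
t 9.45 s 285.2 dLamp 4.5 r 10.6 px 370.5,201.7
t 9.50 s 283.7 dLamp 3.0 r 10.8 px 370.0,202.1
t 9.55 s 282.8 dLamp 2.0 r 10.6 px 369.7,202.4
t 9.60 s 283.8 dLamp 3.1 r 10.6 px 369.9,201.7
t 9.65 z 133.90 phi(z) -0.0042 phi(rot) 0.0007 w 22.0 F [ 6.8 -1.1 -5.1]
v -10.523466662208463
lamp at ball height px [368.98811355 202.98763179]
```

View pics/t5c.png

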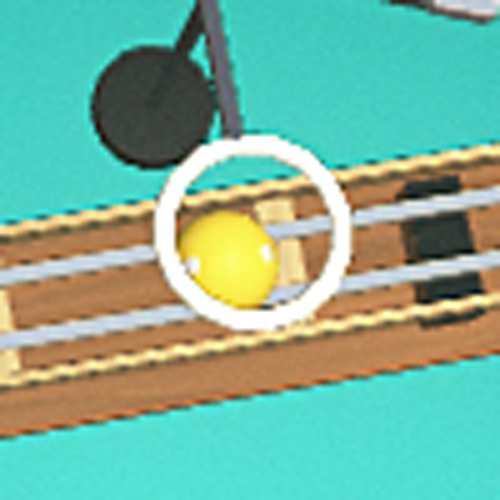

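The crop shows the ball at (370.5,202), against the lamp's point at ball height at (369,203). It is nearly under the lamp and creeping, so I hold and check.

Call:
servo_tool --series '[[[0,0,0.0004],[0,0.05,0],-1],[[0,0,0.0004],[0,0.05,0],-1],[[0,0,0.0004],[0,0.05,0],-1],[[0,0,0.0004],[0,0.05,0],-1],[[0,0,0.0004],[0,0.05,0],-1]]'

```text
time: 10.15
tcp_pos: [586.6, -248.2, 133.5]
ee_rot: [3.141, -0.0, 1.759]
ft_force: [7.8, -0.9, -5.7]
width: 21.5
```

Run:
```python
from h import *
b=ball(0,4);st();print("v",np.polyfit(b[:,0],b[:,1],1)[0],"mean",b[:,2].mean())
```

```text
t 10.15 s 279.7 dLamp -1.0 r 10.7 px 368.5,202.5
t 10.20 s 280.9 dLamp 0.1 r 10.6 px 368.8,201.8
t 10.25 s 279.7 dLamp -1.0 r 10.7 px 368.5,202.5
t 10.30 s 279.3 dLamp -1.5 r 10.6 px 368.4,202.7
t 10.35 z 133.46 phi(z) -0.0051 phi(rot) -0.0002 w 21.6 F [ 7.2 -2.2 -5.6]
v -4.897508445433916 mean -0.8448908876558532
```

Almost stopped, about 1 mm past the lamp. I hold for a second and check again.

Call:
servo_tool --series '[[[0,0,0],[0,0,0],-1],[[0,0,0],[0,0,0],-1],[[0,0,0],[0,0,0],-1],[[0,0,0],[0,0,0],-1],[[0,0,0],[0,0,0],-1],[[0,0,0],[0,0,0],-1],[[0,0,0],[0,0,0],-1],[[0,0,0],[0,0,0],-1],[[0,0,0],[0,0,0],-1],[[0,0,0],[0,0,0],-1]]'

```text
time: 11.35
tcp_pos: [586.6, -248.2, 133.5]
ee_rot: [3.141, -0.0, 1.759]
ft_force: [7.9, -1.2, -4.3]
width: 21.7
```

Run:
```python
from h import *
b=ball(0,3);st();print("mean",b[:,2].mean())
```

```text
t 11.35 s 280.1 dLamp -0.6 r 10.5 px 368.6,202.0
t 11.40 s 279.7 dLamp -1.0 r 10.7 px 368.5,202.5
t 11.45 s 281.0 dLamp 0.3 r 10.5 px 368.9,201.9
t 11.50 z 133.51 phi(z) -0.0050 phi(rot) -0.0002 w 21.9 F [ 7.3 -0.3 -5.9]
mean -0.46349815030595404
```

The ball is at rest under the lamp. I hold on, with plenty of margin over 4 s.

Call:
servo_tool --series '[[[0,0,0],[0,0,0],-1],[[0,0,0],[0,0,0],-1],[[0,0,0],[0,0,0],-1],[[0,0,0],[0,0,0],-1],[[0,0,0],[0,0,0],-1],[[0,0,0],[0,0,0],-1],[[0,0,0],[0,0,0],-1],[[0,0,0],[0,0,0],-1],[[0,0,0],[0,0,0],-1],[[0,0,0],[0,0,0],-1],[[0,0,0],[0,0,0],-1],[[0,0,0],[0,0,0],-1],[[0,0,0],[0,0,0],-1],[[0,0,0],[0,0,0],-1],[[0,0,0],[0,0,0],-1],[[0,0,0],[0,0,0],-1],[[0,0,0],[0,0,0],-1],[[0,0,0],[0,0,0],-1],[[0,0,0],[0,0,0],-1],[[0,0,0],[0,0,0],-1]]'

```text
time: 13.5
tcp_pos: [586.6, -248.2, 133.5]
ee_rot: [3.141, -0.0, 1.759]
ft_force: [7.4, -0.2, -5.6]
width: 22.1
```

Call:
servo_tool --series '[[[0,0,0],[0,0,0],-1],[[0,0,0],[0,0,0],-1],[[0,0,0],[0,0,0],-1],[[0,0,0],[0,0,0],-1],[[0,0,0],[0,0,0],-1],[[0,0,0],[0,0,0],-1],[[0,0,0],[0,0,0],-1],[[0,0,0],[0,0,0],-1],[[0,0,0],[0,0,0],-1],[[0,0,0],[0,0,0],-1],[[0,0,0],[0,0,0],-1],[[0,0,0],[0,0,0],-1],[[0,0,0],[0,0,0],-1],[[0,0,0],[0,0,0],-1],[[0,0,0],[0,0,0],-1],[[0,0,0],[0,0,0],-1],[[0,0,0],[0,0,0],-1],[[0,0,0],[0,0,0],-1],[[0,0,0],[0,0,0],-1],[[0,0,0],[0,0,0],-1]]'

```text
time: 15.5
tcp_pos: [586.6, -248.2, 133.5]
ee_rot: [3.141, -0.0, 1.759]
ft_force: [7.0, -1.4, -6.2]
width: 22.2
```

Run:
```python
from h import *
b=ball(0,2);st();print("mean",b[:,2].mean())
```

```text
t 15.50 s 280.9 dLamp 0.1 r 10.6 px 368.8,201.8
t 15.55 s 281.0 dLamp 0.3 r 10.5 px 368.9,201.9
t 15.60 z 133.49 phi(z) -0.0050 phi(rot) -0.0002 w 22.1 F [ 8.6 -1.6 -5.4]
mean 0.18620477337364294
```

Held still for 5 s within about 1 mm. Now the gentle roll back.

Call:
servo_tool --series '[[[-0.0002,0,0.0037],[0,0.43,0],-1],[[-0.0004,0,0.0075],[0,0.86,0],-1],[[-0.0004,0,0.0075],[0,0.86,0],-1],[[-0.0004,0,0.0075],[0,0.86,0],-1],[[-0.0004,0,0.0075],[0,0.86,0],-1],[[-0.0004,0,0.0075],[0,0.86,0],-1],[[-0.0004,0,0.0075],[0,0.86,0],-1],[[-0.0004,0,0.0075],[0,0.86,0],-1],[[-0.0004,0,0.0075],[0,0.86,0],-1],[[-0.0004,0,0.0075],[0,0.86,0],-1],[[-0.0004,0,0.0075],[0,0.86,0],-1],[[-0.0004,0,0.0075],[0,0.86,0],-1],[[-0.0004,0,0.0075],[0,0.86,0],-1],[[-0.0004,0,0.0075],[0,0.86,0],-1],[[-0.0004,0,0.0075],[0,0.86,0],-1],[[-0.0004,0,0.0075],[0,0.86,0],-1],[[-0.0004,0,0.0075],[0,0.86,0],-1],[[-0.0004,0,0.0075],[0,0.86,0],-1],[[-0.0004,0,0.0075],[0,0.86,0],-1],[[-0.0004,0,0.0075],[0,0.86,0],-1]]'

```text
time: 17.6
tcp_pos: [586.7, -248.6, 125.9]
ee_rot: [3.141, -0.015, 1.759]
ft_force: [7.5, -1.7, -5.6]
width: 21.7
```

Run:
```python
from h import *
b=ball(-.015,3);st();print("v",np.polyfit(b[:,0],b[:,1],1)[0])
```

```text
t 17.60 s 418.2 dLamp 137.4 r 10.8 px 419.9,194.6
t 17.65 s 418.6 dLamp 137.8 r 10.6 px 420.0,194.6
t 17.70 s 418.7 dLamp 138.0 r 10.6 px 420.0,194.4
t 17.75 z 125.94 phi(z) -0.0201 phi(rot) -0.0152 w 21.9 F [ 7.5 -2.1 -4.8]
v 5.23613719183536
```

The ball is back at the stop, so I lower the chute to its rest.

Call:
servo_tool --series '[[[-0.0003,0,0.005],[0,0.57,0],-1],[[-0.0006,0,0.01],[0,1.15,0],-1],[[-0.0007,0,0.015],[0,1.72,0],-1],[[-0.0008,0,0.02],[0,2.29,0],-1],[[-0.0009,0,0.025],[0,2.86,0],-1],[[-0.001,0,0.029],[0,3.32,0],-1],[[-0.001,0,0.0315],[0,3.6,0],-1],[[-0.001,0,0.0326],[0,3.74,0],-1],[[-0.001,0,0.0326],[0,3.74,0],-1],[[-0.001,0,0.0326],[0,3.74,0],-1]]'

```text
time: 18.75
tcp_pos: [586.8, -248.9, 93.6]
ee_rot: [3.141, -0.081, 1.759]
ft_force: [6.7, 0.1, -3.7]
width: 22.0
```

Run:
```python
from h import *
st();b=ball(-.08,2,"pics/t6.png");st()
```

```text
t 18.75 z 93.64 phi(z) -0.0847 phi(rot) -0.0809 w 22.0 F [ 6.7  0.1 -3.7]
t 18.75 s 419.4 dLamp 138.7 r 10.5 px 417.7,196.1
t 18.80 s 419.4 dLamp 138.7 r 10.5 px 417.7,196.1
t 18.85 z 93.65 phi(z) -0.0847 phi(rot) -0.0808 w 22.2 F [ 7.1  0.1 -2.8]
```

Call:
servo_tool --series '[[[0,0,0.0006],[0,0,0],-1],[[0,0,0.0012],[0,0,0],-1],[[0,0,0.0012],[0,0,0],-1]]'

```text
time: 19.15
tcp_pos: [586.8, -248.9, 93.6]
ee_rot: [3.14, -0.081, 1.759]
ft_force: [4.6, 0.8, 3.9]
width: 22.2
```

Call:
servo_tool --series '[[[0,0,0],[0,0,0],-0.5],[[0,0,0],[0,0,0],-0.4],[[0,0,0],[0,0,0],-0.2],[[0,0,0],[0,0,0],0.0],[[0,0,0],[0,0,0],0.3],[[0,0,0],[0,0,0],0.6],[[0,0,0],[0,0,0],1],[[0,0,0],[0,0,0],1],[[0,0,0],[0,0,0],1],[[0,0,0],[0,0,0],1],[[0,0,0],[0,0,0],1]]'

```text
time: 20.25
tcp_pos: [585.6, -249.1, 92.7]
ee_rot: [-3.141, -0.08, 1.758]
ft_force: [0.4, -0.6, 1.0]
width: 90.6
```

Run:
```python
from h import *
st();b=ball(-.08,1);w=capture("wrist");cv2.imwrite("pics/w3.png",w[:,:,::-1])
```

```text
t 20.25 z 92.67 phi(z) -0.0867 phi(rot) -0.0804 w 90.6 F [ 0.4 -0.6  1. ]
t 20.25 s 419.3 dLamp 138.5 r 10.5 px 417.6,196.2
```

View pics/w3.png

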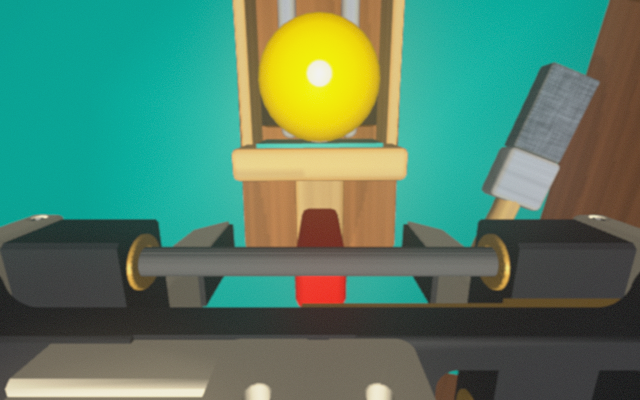

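The fingers are open and clear on both sides of the handle. The chute is down and the ball is at the stop at (319,77). I retreat straight up along the tool axis.

Call:
servo_tool --series '[[[0,0,-0.02],[0,0,0],1],[[0,0,-0.05],[0,0,0],1],[[0,0,-0.085],[0,0,0],1],[[0,0,-0.12],[0,0,0],1],[[0,0,-0.14],[0,0,0],1],[[0,0,-0.15],[0,0,0],1],[[0,0,-0.15],[0,0,0],1],[[0,0,-0.15],[0,0,0],1],[[0,0,-0.15],[0,0,0],1]]'

```text
time: 21.25
tcp_pos: [587.2, -260.2, 240.2]
ee_rot: [-3.138, -0.082, 1.758]
ft_force: [0.5, -0.8, 0.1]
width: 92.0
```

Run:
```python
from h import *
st();b=ball(-.08,2);t=capture("top");cv2.imwrite("pics/t7.png",t[:,:,::-1]);st()
```

```text
t 21.25 z 240.24 phi(z) 0.2085 phi(rot) -0.0822 w 92.0 F [ 0.5 -0.8  0.1]
t 21.25 s 419.4 dLamp 138.7 r 10.5 px 417.7,196.1
t 21.30 s 419.4 dLamp 138.7 r 10.5 px 417.7,196.1
t 21.40 z 240.80 phi(z) 0.2096 phi(rot) -0.0816 w 91.9 F [-1.1 -0.4  0.6]
```

View pics/t7.png

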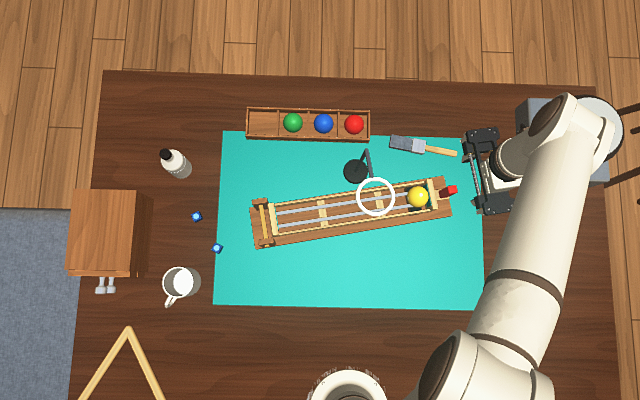

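The top view matches the start: ball at (417.7,196.1), handle at (452,190), and everything else where it was. The gripper is clear, so I hand the job in.

```bash
python3 -c "
from workcell import *
print(close_job())"
```

```text
the job is handed in; nothing more can be done
None
```

I gripped the red handle and tilted the chute until the yellow ball came to rest under the ring lamp. It stayed there, measured within about 1.5 mm of the lamp's centre along the chute, from about 10.2 s to 15.6 s. I then let it roll back to the stop, lowered the chute onto its rest, opened the gripper and backed off 150 mm. The job was handed in at about 21.4 s.

**Last checks:** In the top camera the ball sits at (417.7, 196.1) px, its starting place to within 0.2 px. The chute and handle look as they did at the start, and the wrist force was back to about zero. Nothing else on the table appears to have moved.

**Speed:** The highest ball speed I measured was about 0.10 m/s. I did not measure it during the roll back; from the slope I expect about 0.16 m/s at the stop, well under 0.4 m/s.

**Disagreements:**
- **Handle position:** The cameras differed by up to 5 mm across the chute. The grasp was centred by the wrist view but pressed sideways with about 7 N.
- **Tilt readings:** The tilt worked out from tool height read about 5 mrad lower than from tool orientation. I used the orientation, and the ball stayed still at that level.

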